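# Seat the lid of a dose-cup stack in the hand press and keep it pressed

## Robot

A 6-joint arm with a two-finger parallel gripper is mounted at the origin on a cart in front of the work surface, level with it; the furniture and walls round the work are solid. World frame = base frame: x ahead of the robot, y to its left, z up, the work surface at z = 0. Lengths are in m, angles in rad, forces in N, time in s.
With the tool pointing down it reaches from about 0.325 to 0.925 m from the base axis. Payload 3.1 kg.
Tool frame: the origin (TCP) lies between the finger pads, 19 mm behind the fingertips; this is the grasp point; z points along the fingers, y is the line along which they close (so a half turn about z gives the same grasp; the last joint's range is limited). The gripper opens to 85 mm and grips with 20 to 120 N. Pads are 22 mm wide; open, the fingers measure 114 mm over their backs; the gripper's body (76 mm by 85 mm) begins 54 mm behind the grasp point. The pads swing forward as they close: fully open they stand 13 mm farther back than shut.
Start: joints at [-1.362, 0.217, 1.613, -0, 1.311, -0.112], TCP at [0.197, -0.593, 0.25] pointing down, gripper open.
Joint ranges: [-2.75, 2.75], [-0.78, 2.1], [0.31, 2.55], [-1.13, 4.27], [0.13, 2.63], [-2.58, 2.58]. Speed limits (rad/s): [2.79, 2.79, 3.14, 3.14, 3.14, 3.14].

## Interface

Orientations are given as [roll, pitch, yaw] about the fixed x, y, z axes, in that order (R = Rz(yaw) Ry(pitch) Rx(roll)).
In Python, from bench import manip gives the robot as it stands.
- The arm moves only by the tool move_arm, never from a script. Its argument "commands" is a list that holds one entry, the list of rows, each a list of 7 numbers: the shift along the tool's x, y, z in cm, then the turn, a rotation vector about the tool's x, y, z in degrees, then the finger opening in cm, from 0 to 8.54. In form: [[[tx, ty, tz, rx, ry, rz, grip], ...]]. A call has 1 to 12 rows; each row shifts and turns the commanded pose from where the row before left it, along the tool's axes as they then stand; what a row does not reach is not made up. A row lasts 1/8 s, in which the tool goes at most 62.5 mm and 10.7 degrees, less where a joint would pass 70% of its speed; a pose out of reach is approached as far as the arm can. A call with a gripper value outside its range is refused whole. The fingers move at their own pace and stop on an object; the grip force is fixed at half the most. Time passes only in rows, so rows that do not move let the fingers close. It gives the time, the measured TCP pose, the force, the opening and the grip force at its end, in the units of the state.
- manip.read_state(): the state, without advancing time (a new reading comes with each control period).
- manip.snapshot(name): name is "scene" or "top" or "wrist"; returns a dict with "img" (420x560x3 uint8, red, green, blue), "mtx" (3x3 intrinsics, pixels), "camera_from_world" (4x4, takes a point from world to camera coordinates). Camera axes: x right, y up, looking along -z (the intrinsics and any distortion apply to the point x, -y, -z); pixel columns grow to the right and rows downward; lengths in m; the calibration is good to about 2 mm. A picture is of the moment at which its call begins. There is no depth.
- manip.finish_job(): hands the job in; it is judged then, once.
The state is a dict: "time_s": time; "joint_pos": joint angles; "qd": joint speeds; "tau": joint torques, N m; "tcp_pos": TCP position; "tool_rot": TCP orientation; "ft_force": force on the tool from outside, world axes, zero at the start; "torque": the same for the moment, N m; "opening": finger opening in m; "gripper_force": force on a finger pad.
Only numpy, scipy, OpenCV 4.12 (cv2) and the standard library are available. Lean on these libraries where they do the work, as an engineer would, in place of code of your own. Each camera call takes 0.05 s, during which the arm holds its last target. There are 200 camera calls.

## Task

The stack of dose cups now in the hand press is finished; the one in the blue carrier whose red lid still stands up, the tallest there, is not. Swap the two, so that the finished stack stands upright in the carrier pocket the other came from and the unfinished one in the nest of the press, and leave the other stacks and the empty cups where they are. Then swing the press lever down until its pointer is in the green band, the lever level, but not on into the red: this pushes the lid fully home, and the return spring lifts the lever when it is let go, so finish while still holding the lever there.

Things in the scene. Friction and masses are not known exactly. Their poses are not given: they have to be found in the camera images.
- press: fixed grey hand press: base 188 x 120 mm, 14 mm high, bolt heads to 18 mm. Origin on the desk under the nest's centre; x points from the nest to the pivot column. The column spans x = 78 to 126 mm, y = -38 to 38 mm, 122 mm high; a thin sector plate on its +y side reaches to x = 38 mm. With the lever at rest nothing hangs over the nest; a gripper there should close along the press's y axis
- nest (a point): centre of the floor of the nest, 14 mm above the desk: a stack stands on this floor inside an aluminium ring 13 mm high above the floor, 64 mm wide inside at the floor and flared to 75 mm at its mouth
- pivot (a point): axis of the press lever at mid-width: 100 mm from the nest's centre (press x = +100 mm, y = 0), 105 mm above the desk; the hinge axis is the press's y axis
- press_lever (a joint): angle of the lever, rad. 0 = at rest, leaning 0.30 back beyond upright; grows as its grip swings up and over (to the press's -x), then down; 1.87 = level. Green band 1.81 to 1.93 (level within 0.06), red beyond; stop at 2.02. A return spring (0.1 N m at rest, 0.6 at level) lifts it back to 0. The foot meets the lid between about 1.65 and 1.8; holding it level takes about 8 N at the grip
- lever_grip (a point): centre of the lever's black round grip, 26 mm thick, 72 mm long. The lever is cranked: the grip lies 175 mm along it and 30 mm to its upper side from the pivot, so it is 135 mm above the desk with the lever level, 263 mm at rest. It can be pinched across the press's y axis with the tool pointing down, and turns between the fingers as the lever swings. The point's z axis points out along the lever
- press_foot: rubber foot, 37 mm across, on a spring plunger through the lever, 100 mm from the pivot; it stands out 40 mm from the lever's centre line and gives way up to 22 mm (4 N to start, 0.7 N per mm). With the lever in the green band it presses the lid with about 6 to 15 N
- carrier: blue carrier plate, fixed, 92 x 285 mm, 18 mm high, three round pockets in a row along its y axis; small wire grips at both ends, up to 38 mm high. Origin on the desk under its centre
- pocket_0 (a point): centre of the floor of a carrier pocket, 6 mm above the desk: 64 mm across, 72 mm at its chamfered mouth, 12 mm deep, at y = -85 mm of the carrier. Every pocket holds one stack at the start
- pocket_1 (a point): centre of the floor of a carrier pocket, 6 mm above the desk: 64 mm across, 72 mm at its chamfered mouth, 12 mm deep, at y = 0 mm of the carrier. Every pocket holds one stack at the start
- pocket_2 (a point): centre of the floor of a carrier pocket, 6 mm above the desk: 64 mm across, 72 mm at its chamfered mouth, 12 mm deep, at y = 85 mm of the carrier. Every pocket holds one stack at the start
- open_stack: the unfinished stack, in one of the carrier's pockets: round stack of dose cups, green, white and red from below, up to 66 mm across, 55 mm near its foot; origin at the centre of its underside, z up. Its red lid stands up by 8 to 14 mm, so it is the tallest stack; lid top 90 mm above the foot when home. About 40 g; grip it round the white and red cups, 50 to 80 mm above its foot, 60 to 64 mm wide
- open_stack_lid (a joint): how far the lid of the unfinished stack stands up above home, m; 0 = fully home. It slides with 1.5 N of friction and stays where it is left
- done_stack: the finished stack, in the press's nest at the start: round stack of dose cups, green, white and red from below, up to 66 mm across, 55 mm near its foot; origin at the centre of its underside, z up. Its lid is fixed, top at 92 mm, 66 mm across from 79 mm up
- stack_b: finished stack in another pocket of the carrier, to stay there: round stack of dose cups, green, white and red from below, up to 66 mm across, 55 mm near its foot; origin at the centre of its underside, z up, 93 mm high
- stack_c: finished stack in the third pocket of the carrier, to stay there: round stack of dose cups, green, white and red from below, up to 66 mm across, 55 mm near its foot; origin at the centre of its underside, z up, 92 mm high
- green_cup: empty green dose cup with a finger tab standing on the desk behind the carrier, 62 mm across, 44 mm high; leave alone
- spare_cup: empty white dose cup standing on the desk behind the carrier, 62 mm across, 40 mm high; leave alone
Not all that is in view belongs to the job. Leave any purple look-alike of the open_stack alone.

How it is judged:
On the way:
1. the two stacks have changed places: the finished one stands in the free carrier pocket, the unfinished one in the nest of the press, both let go (((horizontal distance between done_stack and pocket_0 below 0.007 m and z of done_stack in the frame of pocket_0 below 0.004 m) or (horizontal distance between done_stack and pocket_1 below 0.007 m and z of done_stack in the frame of pocket_1 below 0.004 m) or (horizontal distance between done_stack and pocket_2 below 0.007 m and z of done_stack in the frame of pocket_2 below 0.004 m)) and angle between each of done_stack, open_stack's own z axis and vertical below 0.07 rad and horizontal distance between open_stack and nest below 0.007 m and z of open_stack in the frame of nest between -0.004 and 0.004 m and contact force between the fingers and open_stack below 0.1 N and contact force between the fingers and done_stack below 0.1 N), for 0.2 s.
At the end, for the whole second after the job is handed in: unfinished stack in the nest, finished one in a carrier pocket (centres within 7 mm, foot within 4 mm of the floor, upright within 0.07 rad); lid home within 1.5 mm; the robot holds the press lever at 1.80 to 1.94 rad with more than 2 N, and the foot presses the stack with more than 3 N (horizontal distance between open_stack and nest below 0.007 m and z of open_stack in the frame of nest between -0.004 and 0.004 m and angle between each of open_stack, done_stack's own z axis and vertical below 0.07 rad and ((horizontal distance between done_stack and pocket_0 below 0.007 m and z of done_stack in the frame of pocket_0 below 0.004 m) or (horizontal distance between done_stack and pocket_1 below 0.007 m and z of done_stack in the frame of pocket_1 below 0.004 m) or (horizontal distance between done_stack and pocket_2 below 0.007 m and z of done_stack in the frame of pocket_2 below 0.004 m)) and value of joint open_stack_lid below 0.0015 m and value of joint press_lever between 1.8 and 1.94 rad and contact force between press_foot and open_stack above 3 N and contact force between any of the fingers, the arm and press above 2 N); the arm keeps its last pose, push and grip.
It fails at once if the lever is pushed well into the red (beyond 1.97 rad) (value of joint press_lever above 1.97 rad).
It fails at once if a stack is tipped over (angle between any of open_stack, done_stack, stack_b, stack_c's own z axis and vertical above 0.6 rad).
It fails at once if another stack or an empty cup is pushed away by more than 25 mm (distance of any of stack_b, stack_c, green_cup, spare_cup from where it was at the start of the episode above 0.025 m).
It also fails if it takes over 72 s, if anything falls off the work surface, if the arm or the gripper's body presses on something with over 40 N, if the wrist force passes 120 N, or if a joint passes its speed limit or range.

## Working session

There is one attempt and no reset: what is moved stays moved. The work goes in short steps, Python scripts to look and compute and a tool call to move; the robot and the scene stay as the last step left them, time stands still between calls to the robot, and variables do not carry over. Pictures are saved under pics/ and viewed, at most 10 in all, crops included, and the job is handed in when it is done.

Besides the shell and the picture viewer there is one more tool, called after "Emit:" as name(argument=value, ...) on one line, values as JSON. move_arm: Moves the arm, as the interface text tells. Its arguments: {"type":"object","properties":{"commands":{"type":"array"}},"required":["commands"]}

```bash
mkdir -p pics
python3 - <<'E'
from bench import manip
import cv2,numpy as np
for n in ["scene","top"]:
    s=manip.snapshot(n); cv2.imwrite(f"pics/{n}0.png",s["img"][:,:,::-1]); np.savez(f"{n}0.npz",**s)
    print(n,s["mtx"].round(1).tolist(),np.linalg.inv(s["camera_from_world"]).round(3).tolist(),[k for k in s])
print(manip.read_state())
E
```

```text
scene [[542.3, 0.0, 272.9], [0.0, 542.3, 207.9], [0.0, 0.0, 1.0]] [[0.589, 0.512, -0.626, -0.473], [-0.808, 0.382, -0.448, -0.741], [0.01, 0.769, 0.639, 1.036], [0.0, 0.0, 0.0, 1.0]] ['img', 'mtx', 'camera_from_world']
top [[541.5, 0.0, 296.5], [0.0, 541.5, 212.3], [0.0, 0.0, 1.0]] [[0.016, 0.994, -0.112, 0.249], [-1.0, 0.017, 0.007, -0.109], [0.008, 0.112, 0.994, 1.406], [0.0, 0.0, 0.0, 1.0]] ['img', 'mtx', 'camera_from_world']
{'time_s': 0.1, 'joint_pos': array([-1.36219071e+00,  2.17675623e-01,  1.61480687e+00,  3.32824562e-05,
        1.31130382e+00, -1.12182252e-01]), 'qd': array([-0.00012145, -0.00171499, -0.00252892, -0.00036349,  0.00015835,
        0.00220869]), 'tau': array([-6.14210312e-04, -3.98079443e+01, -3.04969883e+01, -3.73077262e-05,
        4.30441767e-03,  6.84921773e-06]), 'tcp_pos': array([ 0.19696457, -0.59240805,  0.24878339]), 'tool_rot': array([-3.13941638e+00, -2.77521107e-04,  3.20778991e-01]), 'ft_force': array([ 0.295096  ,  0.56968383, -0.24582738]), 'torque': array([ 0.04445306, -0.0125629 , -0.02455475]), 'gripper_force': 0.0, 'opening': 0.08533918796155619}
```

View pics/scene0.png

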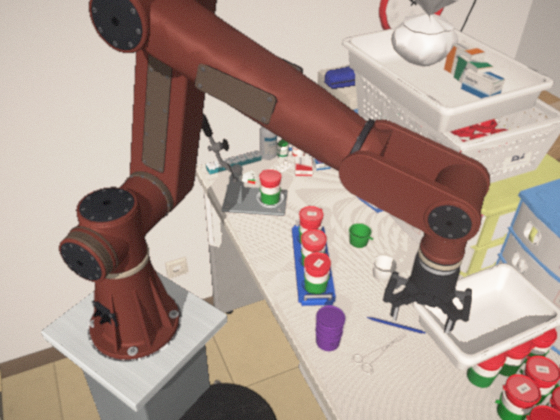

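View pics/top0.png

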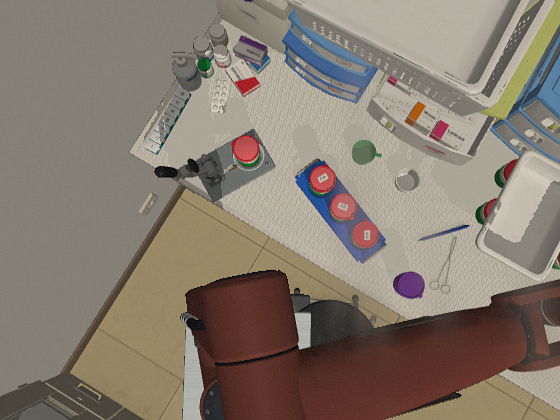

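```bash
cat > h.py <<'E'
import numpy as np,cv2
from bench import manip
def ray(s,u,v):
    M=np.linalg.inv(s["camera_from_world"]);K=s["mtx"]
    d=M[:3,:3]@np.array([(u-K[0,2])/K[0,0],-(v-K[1,2])/K[1,1],-1]);return M[:3,3],d
def atz(s,u,v,z):
    o,d=ray(s,u,v);return o+d*(z-o[2])/d[2]
def proj(s,p):
    c=s["camera_from_world"]@np.append(p,1);K=s["mtx"]
    return np.array([K[0,0]*c[0]/-c[2]+K[0,2],K[1,1]*-c[1]/-c[2]+K[1,2]])
E
python3 - <<'E'
import cv2,numpy as np
a=cv2.imread("pics/top0.png")[120:270,150:400]; b=cv2.imread("pics/scene0.png")[110:310,190:350]
a=cv2.resize(a,None,fx=2.4,fy=2.4,interpolation=cv2.INTER_CUBIC);cv2.imwrite("pics/topc.png",a)
b=cv2.resize(b,None,fx=3,fy=3,interpolation=cv2.INTER_CUBIC);cv2.imwrite("pics/scenec.png",b)
E
```

```text
(no output)
```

View pics/topc.png

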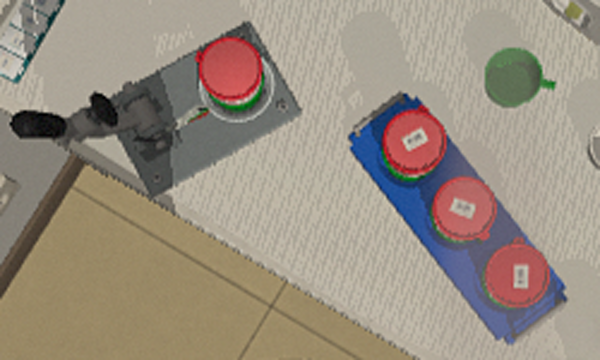

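View pics/scenec.png

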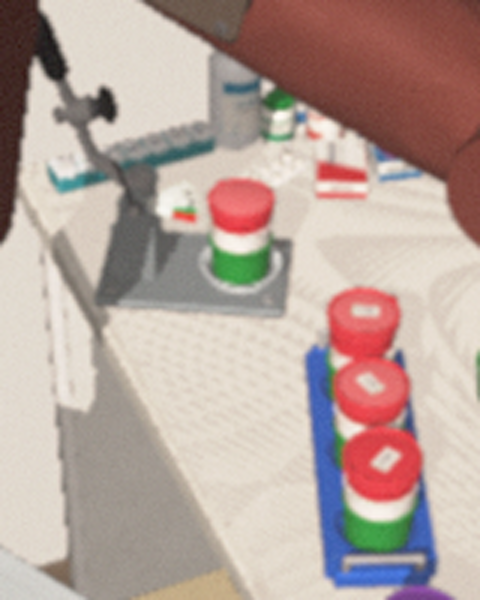

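```bash
cat >> h.py <<'E'
def tri(s1,p1,s2,p2):
    o1,d1=ray(s1,*p1);o2,d2=ray(s2,*p2)
    t=np.linalg.lstsq(np.c_[d1,-d2],o2-o1,rcond=None)[0]
    a,b=o1+d1*t[0],o2+d2*t[1];return (a+b)/2,np.linalg.norm(a-b)
E
python3 - <<'E'
from h import *
T=dict(np.load("top0.npz"));S=dict(np.load("scene0.npz"))
for n,p,q in [("press",(230,69),(241,199)),("far",(414,141),(364,310)),("mid",(463,208),(371,383)),("near",(518,274),(383,455))]:
    p=np.array(p)/2.4+[150,120];q=np.array(q)/3+[190,110]
    x,e=tri(T,p,S,q);print(n,x.round(4),round(e,4),atz(T,*p,.1).round(4))
for n,p in [("pc1",(248,22)),("pc2",(300,112)),("pc3",(157,195))]:
    print(n,atz(T,*(np.array(p)/2.4+[150,120]),.014).round(4))
for n,p in [("cc1",(412,94)),("cc2",(350,133)),("cc3",(566,297)),("cc4",(500,340))]:
    print(n,atz(T,*(np.array(p)/2.4+[150,120]),.018).round(4))
p=np.array((247,90))/2.4+[150,120]
# red masks
for nm,s,r in (("top",T,(120,270,150,400)),("scene",S,(150,310,250,350))):
    im=s["img"][r[0]:r[1],r[2]:r[3]].astype(int)
    m=((im[...,0]>110)&(im[...,0]>im[...,1]*1.6)).astype(np.uint8)
    n,l,st,c=cv2.connectedComponentsWithStats(m)
    for i in range(1,n):
        if st[i,4]>200: print(nm,st[i]+[r[2],r[0],0,0,0],(c[i]+[r[2],r[0]]).round(1))
E
```

```text
press [0.5525 0.0069 0.1013] 0.0054 [0.551  0.0091 0.1   ]
far [ 0.4802 -0.1817  0.1052] 0.0049 [ 0.4796 -0.1801  0.1   ]
mid [ 0.4138 -0.2328  0.0948] 0.0046 [ 0.4117 -0.2304  0.1   ]
near [ 0.3469 -0.2881  0.096 ] 0.0032 [ 0.3456 -0.2863  0.1   ]
pc1 [ 0.6238 -0.0014  0.014 ]
pc2 [ 0.5246 -0.0604  0.014 ]
pc3 [0.431  0.0919 0.014 ]
cc1 [ 0.5458 -0.1818  0.018 ]
cc2 [ 0.5017 -0.1151  0.018 ]
cc3 [ 0.3279 -0.3488  0.018 ]
cc4 [ 0.281  -0.2783  0.018 ]
top [231 135  28  27 571] [245.4 148.2]
top [309 164  27  29 505] [322.3 178.7]
top [330 194  27  26 480] [343.  206.5]
top [352 219  27  29 484] [364.8 233.9]
scene [311 150  39  41 612] [338.3 162.6]
scene [259 170  22  18 329] [269.7 178.2]
scene [ 299  206   32   71 1333] [313.8 241.9]
```

```bash
cat >> h.py <<'E'
def plan(x,y,z,yawdeg,st=None):
    st=st or manip.read_state();p=st["tcp_pos"];r=st["tool_rot"]
    a=np.radians(yawdeg);d=np.array([x,y,z])-p
    dy=(yawdeg-np.degrees(r[2])+180)%360-180
    print("t",round(st["time_s"],2),"tcp",p.round(4),"rpy",np.degrees(r).round(2),"F",st["ft_force"].round(1),"open",round(st["opening"],4),"q",st["joint_pos"].round(2))
    print("rot first: rz %.1f deg; then shift cm tx %.2f ty %.2f tz %.2f |%.1f|"%(-dy,*(100*np.array([d@[np.cos(a),np.sin(a),0],d@[np.sin(a),-np.cos(a),0],-d[2]])),100*np.linalg.norm(d)))
E
python3 -c "
from h import *
plan(.45,-.19,.32,38.6)"
```

```text
t 0.1 tcp [ 0.197  -0.5924  0.2488] rpy [-1.7988e+02 -2.0000e-02  1.8380e+01] F [ 0.3  0.6 -0.2] open 0.0853 q [-1.36  0.22  1.61  0.    1.31 -0.11]
rot first: rz -20.2 deg; then shift cm tx 44.88 ty -15.66 tz -7.12 |48.1|
```

Emit:
move_arm(commands=[[[0,0,-3.5,0,0,-10,8.5],[0,0,-3.6,0,0,-10,8.5],[4.5,-1.5,0,0,0,0,8.5],[4.5,-1.6,0,0,0,0,8.5],[4.5,-1.6,0,0,0,0,8.5],[4.5,-1.6,0,0,0,0,8.5],[4.5,-1.6,0,0,0,0,8.5],[4.5,-1.6,0,0,0,0,8.5],[4.5,-1.6,0,0,0,0,8.5],[4.5,-1.6,0,0,0,0,8.5],[4.5,-1.5,0,0,0,0,8.5],[4.4,-1.5,0,0,0,0,8.5]]])

```text
time_s: 1.6
tcp_pos: [0.452, -0.1897, 0.3205]
tool_rot: [-3.141, 0.0, 0.67]
ft_force: [0.8, -0.7, 0.2]
opening: 0.0849
gripper_force: 0.0
```

Run:
```python
from h import *
s=manip.snapshot("wrist");cv2.imwrite("pics/w1.png",s["img"][:,:,::-1]);np.savez("w1.npz",**s)
t=manip.snapshot("top");np.savez("top1.npz",**t)
plan(.553,.007,.25,121.6)
```

```text
t 1.7 tcp [ 0.4529 -0.1877  0.3205] rpy [-1.799e+02 -9.000e-02  3.869e+01] F [ 0.5 -0.8  0.1] open 0.0852 q [-0.54 -0.13  1.84  0.    1.43  0.36]
rot first: rz -82.9 deg; then shift cm tx 11.34 ty 18.73 tz 7.05 |23.0|
```

View pics/w1.png

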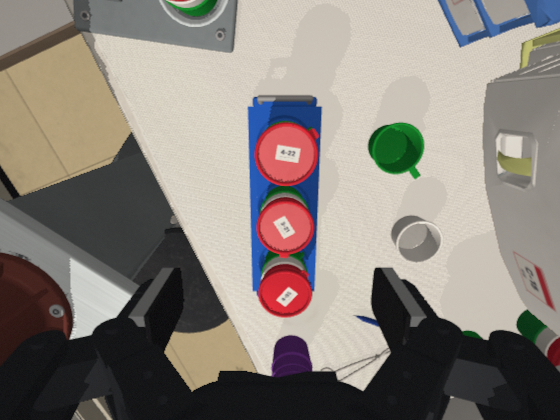

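Run:
```python
from h import *
T=dict(np.load("top0.npz"));S=dict(np.load("scene0.npz"));W=dict(np.load("w1.npz"))
print(np.linalg.inv(W["camera_from_world"]).round(3))
for n,p,w,h in [("far",(322.5,178.8),(287,153),.110),("mid",(342.9,206.7),(285,227),.099),("near",(365.8,234.2),(285,289),.099)]:
    x,e=tri(T,p,W,w);print(n,x.round(4),round(e,4),"W@h",atz(W,*w,h).round(4),"T@h",atz(T,*p,h).round(4))
for n,w in [("c_tl",(249,107)),("c_tr",(320,107)),("c_bl",(252,290)),("c_br",(314,290))]: print(n,atz(W,*w,.018).round(4))
for n,w in [("p_c",(233,50)),("bolt",(220,34)),("bolt2",(84,16)),("ring_bot",(192,26))]: print(n,atz(W,*w,.016).round(4))
```

```text
[[ 0.622  0.745  0.24   0.512]
 [-0.783  0.592  0.19  -0.141]
 [-0.    -0.306  0.952  0.446]
 [ 0.     0.     0.     1.   ]]
far [ 0.4787 -0.1801  0.1048] 0.0006 W@h [ 0.4793 -0.1799  0.11  ] T@h [ 0.4777 -0.1795  0.11  ]
mid [ 0.4119 -0.2311  0.0996] 0.0013 W@h [ 0.412  -0.2319  0.099 ] T@h [ 0.4117 -0.2305  0.099 ]
near [ 0.3458 -0.2867  0.09  ] 0.002 W@h [ 0.3497 -0.2821  0.099 ] T@h [ 0.3456 -0.2864  0.099 ]
c_tl [ 0.4853 -0.1175  0.018 ]
c_tr [ 0.5403 -0.1867  0.018 ]
c_bl [ 0.2799 -0.2777  0.018 ]
c_br [ 0.3373 -0.3499  0.018 ]
p_c [ 0.5252 -0.0634  0.016 ]
bolt [ 0.5295 -0.0413  0.016 ]
bolt2 [0.4469 0.0928 0.016 ]
ring_bot [ 0.516  -0.0109  0.016 ]
```

Emit:
move_arm(commands=[[[0,0,0,0,0,-10.4,8.5],[0,0,0,0,0,-10.4,8.5],[0,0,0,0,0,-10.4,8.5],[0,0,0,0,0,-10.4,8.5],[0,0,0,0,0,-10.3,8.5],[0,0,0,0,0,-10.3,8.5],[0,0,0,0,0,-10.3,8.5],[0,0,0,0,0,-10.3,8.5],[2.8,4.7,1,0,0,0,8.5],[2.8,4.7,2,0,0,0,8.5],[2.8,4.7,2,0,0,0,8.5],[2.8,4.6,2,0,0,0,8.5]]])

```text
time_s: 3.2
tcp_pos: [0.554, 0.002, 0.2501]
tool_rot: [-3.141, 0.0, 2.114]
ft_force: [1.1, -0.3, -0.3]
opening: 0.085
gripper_force: 0.0
```

Run:
```python
from h import *
s=manip.snapshot("wrist");cv2.imwrite("pics/w2.png",s["img"][:,:,::-1]);np.savez("w2.npz",**s)
plan(.552,.008,.079,121.6)
T=dict(np.load("top0.npz"))
print(atz(T,245.8,148.8,.106))
```

```text
t 3.25 tcp [0.5543 0.0079 0.2467] rpy [179.96  -0.38 121.34] F [ 0.9  2.9 -1.2] open 0.0849 q [-0.12  0.07  1.78  0.01  1.29 -0.66]
rot first: rz -0.3 deg; then shift cm tx 0.13 ty -0.19 tz 16.77 |16.8|
[0.54953021 0.00863588 0.106     ]
```

View pics/w2.png

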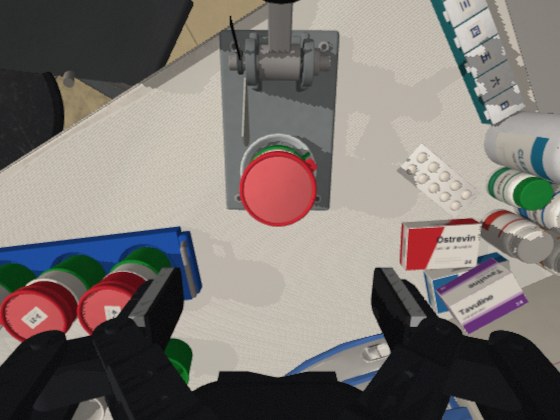

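Run:
```python
from h import *
W=dict(np.load("w2.npz"))
print("lid",atz(W,278,188,.106),"tcpproj")
c=[atz(W,*p,.014) for p in [(222,30),(338,32),(227,208),(330,210)]];print(np.round(c,4))
a=(c[0]+c[1])/2;b=(c[2]+c[3])/2;print("axis",np.degrees(np.arctan2(*(a-b)[1::-1])),np.linalg.norm(a-b))
x,e=tri(dict(np.load("top0.npz")),(245.6,148.5),W,(278,188));print(x,e)
l=atz(W,278,188,.106)
plan(l[0],l[1],.079,121.6)
```

```text
lid [0.54870039 0.01011352 0.106     ] tcpproj
[[ 0.4308  0.0984  0.014 ]
 [ 0.5294  0.1561  0.014 ]
 [ 0.5231 -0.061   0.014 ]
 [ 0.6263 -0.0013  0.014 ]]
axis 120.85060263882094 0.18450787760458895
[0.54973575 0.00951249 0.10459078] 0.0017532545815792772
t 3.25 tcp [0.5543 0.0079 0.2467] rpy [179.96  -0.38 121.34] F [ 0.9  2.9 -1.2] open 0.0849 q [-0.12  0.07  1.78  0.01  1.29 -0.66]
rot first: rz -0.3 deg; then shift cm tx 0.48 ty -0.36 tz 16.77 |16.8|
```

Emit:
move_arm(commands=[[[0.5,-0.3,2,0,0,0,8.5],[0,0,3,0,0,0,8.5],[0,0,3,0,0,0,8.5],[0,0,3,0,0,0,8.5],[0,0,2.5,0,0,0,8.5],[0,0,2,0,0,0,8.5],[0,0,1.4,0,0,0,8.5],[0,0,0,0,0,0,8.5]]])

```text
time_s: 4.25
tcp_pos: [0.5472, 0.0037, 0.0807]
tool_rot: [-3.139, -0.002, 2.115]
ft_force: [-0.9, -0.0, -0.7]
opening: 0.0851
gripper_force: 0.0
```

Run:
```python
from h import *
plan(.549,.0098,.077,121.3)
```

```text
t 4.25 tcp [0.5472 0.0037 0.0807] rpy [-1.7986e+02 -1.0000e-01  1.2116e+02] F [-0.9 -0.  -0.7] open 0.0851 q [-0.12  0.26  1.91 -0.    0.97 -0.67]
rot first: rz -0.1 deg; then shift cm tx 0.43 ty 0.47 tz 0.37 |0.7|
```

Emit:
move_arm(commands=[[[0.4,0.5,0.3,0,0,0,8.5],[0,0,0,0,0,0,8.5],[0,0,0,0,0,0,5.5],[0,0,0,0,0,0,5.5],[0,0,0,0,0,0,5.5],[0,0,0,0,0,0,5.5],[0,0,0,0,0,0,5.5],[0,0,0,0,0,0,5.5]]])

```text
time_s: 5.25
tcp_pos: [0.5516, 0.01, 0.0801]
tool_rot: [3.14, 0.001, 2.115]
ft_force: [-1.5, 0.2, 4.9]
opening: 0.0622
gripper_force: 65.0
```

Run:
```python
from h import *
W=dict(np.load("w1.npz"));W2=dict(np.load("w2.npz"))
print("blue",atz(W,460,45,0),atz(W,460,45,.1),"cup",atz(W,397,147,.044),"w2 blue",atz(W2,300,375,0),atz(W2,300,375,.1),proj(W2,[.61,-.105,0]))
plan(.61,-.105,.16,121.3)
```

```text
blue [ 0.70387446 -0.27575767  0.        ] [ 0.66079965 -0.24552443  0.1       ] cup [ 0.56148755 -0.28736028  0.044     ] w2 blue [ 0.73369822 -0.23319737  0.        ] [ 0.6746631  -0.15260512  0.1       ] [272.04404194 266.37694681]
t 5.25 tcp [0.5516 0.01   0.0801] rpy [1.7991e+02 7.0000e-02 1.2118e+02] F [-1.5  0.2  4.9] open 0.0622 q [-0.11  0.27  1.9   0.    0.97 -0.65]
rot first: rz -0.1 deg; then shift cm tx -12.86 ty -0.98 tz -7.99 |15.2|
```

Emit:
move_arm(commands=[[[0,0,-1.5,0,0,0,5.5],[0,0,-2.5,0,0,0,5.5],[0,0,-2.5,0,0,0,5.5],[-2,-0.3,-1.5,0,0,0,5.5],[-3,-0.3,0,0,0,0,5.5],[-3,-0.2,0,0,0,0,5.5],[-3,-0.2,0,0,0,0,5.5],[-1.9,0,2,0,0,0,5.5],[0,0,2.5,0,0,0,5.5],[0,0,2.5,0,0,0,5.5],[0,0,1.5,0,0,0,5.5],[0,0,0,0,0,0,5.5]]])

```text
time_s: 6.75
tcp_pos: [0.6076, -0.1057, 0.0724]
tool_rot: [-3.139, -0.002, 2.115]
ft_force: [0.8, 0.6, 0.1]
opening: 0.0621
gripper_force: 65.1
```

Run:
```python
from h import *
plan(.61,-.105,.067,121.3)
```

```text
t 6.75 tcp [ 0.6076 -0.1057  0.0724] rpy [-1.7986e+02 -1.4000e-01  1.2115e+02] F [0.8 0.6 0.1] open 0.0621 q [-0.29  0.4   1.74 -0.    1.   -0.83]
rot first: rz -0.1 deg; then shift cm tx -0.06 ty 0.24 tz 0.54 |0.6|
```

Emit:
move_arm(commands=[[[0,0,0.4,0,0,0,5.5],[0,0,0.1,0,0,0,5.5],[0,0,0,0,0,0,8.5],[0,0,0,0,0,0,8.5],[0,0,0,0,0,0,8.5],[0,0,-1,0,0,0,8.5],[0,0,-3,0,0,0,8.5],[0,0,-4,0,0,0,8.5],[0,0,-5,0,0,0,8.5],[0,0,-5,0,0,0,8.5],[0,0,0,0,0,0,8.5]]])

```text
time_s: 8.12
tcp_pos: [0.6125, -0.1064, 0.2568]
tool_rot: [3.133, 0.01, 2.115]
ft_force: [0.0, 0.1, 0.4]
opening: 0.0849
gripper_force: 0.0
```

Run:
```python
from h import *
s=manip.snapshot("wrist");np.savez("w3.npz",**s)
t=manip.snapshot("top");np.savez("top3.npz",**t)
im=np.zeros((420,800,3),np.uint8);im[:,:500]=s["img"][:,:500]
c=cv2.resize(t["img"][110:250,200:300],None,fx=3,fy=3);im[:,500:800]=c
cv2.imwrite("pics/w3.png",im[:,:,::-1])
plan(.4785,-.1795,.2,38.6)
```

```text
t 8.22 tcp [ 0.6092 -0.1055  0.2505] rpy [1.7991e+02 1.0000e-01 1.2118e+02] F [-1.2  0.2 -0.6] open 0.0847 q [-0.28  0.2   1.63 -0.    1.31 -0.83]
rot first: rz 82.6 deg; then shift cm tx -14.83 ty -2.38 tz 5.05 |15.8|
```

View pics/w3.png

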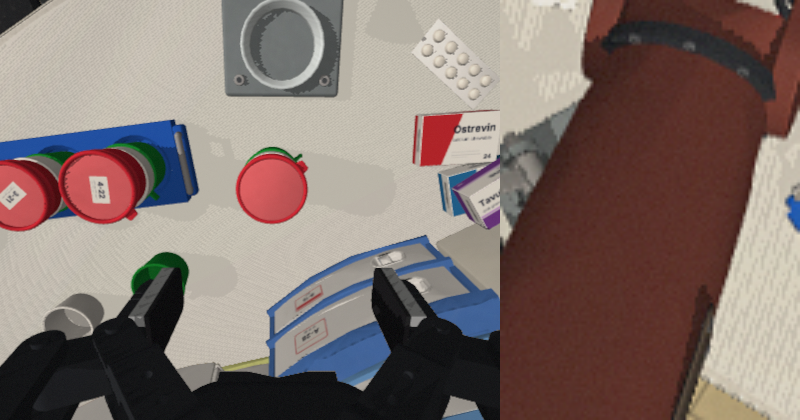

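Run:
```python
from h import *
W=dict(np.load("w3.npz"));W1=dict(np.load("w1.npz"))
print("nest",atz(W,282,43,.027),"done lid",atz(W,272,188,.092))
print("nest corners",[atz(W,*p,.014).round(4) for p in [(225,94),(337,96)]])
for n,a,b in [("far",(287,153),(101,185)),("mid",(285,227),(23,195))]:
    print(n,tri(W1,a,W,b),atz(W,*b,.1), atz(W,*b,.108))
s=W["img"];g=cv2.GaussianBlur(cv2.cvtColor(s[:90,230:335],cv2.COLOR_RGB2GRAY),(3,3),0)
m=(g>140).astype(np.uint8)
for c in cv2.findContours(m,cv2.RETR_CCOMP,cv2.CHAIN_APPROX_NONE)[0]:
    if len(c)>80: e=cv2.fitEllipse(c);print("ell",np.round(e[0],1)+[230,0],np.round(e[1],1))
```

```text
nest [0.54928281 0.0088904  0.027     ] done lid [ 0.60752323 -0.10620191  0.092     ]
nest corners [array([ 0.5226, -0.0621,  0.014 ]), array([ 0.6249, -0.0023,  0.014 ])]
far (array([ 0.47730321, -0.18054143,  0.09927326]), np.float64(0.0021583308340684788)) [ 0.47660989 -0.17963379  0.1       ] [ 0.47924296 -0.1756305   0.108     ]
mid (array([ 0.40690153, -0.23880728,  0.07586313]), np.float64(0.0036454760165851195)) [ 0.42125837 -0.22374092  0.1       ] [ 0.42546685 -0.21848225  0.108     ]
ell [280.3  42.1] [79.4 87.1]
```

Emit:
move_arm(commands=[[[0,0,0,0,0,10.4,8.5],[0,0,0,0,0,10.4,8.5],[0,0,0,0,0,10.3,8.5],[0,0,0,0,0,10.3,8.5],[0,0,0,0,0,10.3,8.5],[0,0,0,0,0,10.3,8.5],[0,0,0,0,0,10.3,8.5],[0,0,0,0,0,10.3,8.5],[-4,-0.7,0,0,0,0,8.5],[-5,-0.8,1,0,0,0,8.5],[-4,-0.6,2,0,0,0,8.5],[-1.8,-0.3,2,0,0,0,8.5]]])

```text
time_s: 9.72
tcp_pos: [0.475, -0.1789, 0.1962]
tool_rot: [-3.138, 0.002, 0.672]
ft_force: [0.5, 0.5, 0.2]
opening: 0.0847
gripper_force: 0.0
```

Emit:
move_arm(commands=[[[0,0,1,0,0,0,8.5],[0,0,0,0,0,0,8.5],[0,0,0,0,0,0,8.5]]])

```text
time_s: 10.1
tcp_pos: [0.4793, -0.1788, 0.1895]
tool_rot: [3.141, -0.001, 0.674]
ft_force: [0.1, 0.1, 1.1]
opening: 0.0847
gripper_force: 0.0
```

Run:
```python
from h import *
s=manip.snapshot("wrist");np.savez("w4.npz",**s)
cv2.imwrite("pics/w4.png",s["img"][:,:,::-1])
plan(.478,-.1795,.071,38.6)
```

```text
t 10.15 tcp [ 0.4795 -0.1789  0.1898] rpy [ 1.7992e+02 -4.0000e-02  3.8640e+01] F [-0.   0.9 -0.3] open 0.0847 q [-0.49  0.04  1.93  0.    1.17  0.4 ]
rot first: rz 0.0 deg; then shift cm tx -0.15 ty -0.04 tz 11.88 |11.9|
```

View pics/w4.png

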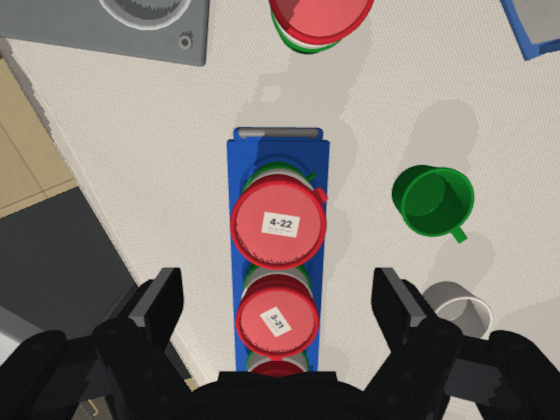

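Run:
```python
from h import *
W=dict(np.load("w4.npz"));W1=dict(np.load("w1.npz"))
for n,a,u,b,w in [("far",(287,153),63.5,(279,222),95),("mid",(285,227),57.5,(277,316),81)]:
    print(n,tri(W1,a,W,b))
    for s,p,d in((W1,a,u),(W,b,w)):
        for z in (.098,.109):
            q=atz(s,*p,z);c=(s["camera_from_world"]@np.append(q,1))[:3];print(z,"pred px",s["mtx"][0,0]*.066/-c[2],"meas",d,q.round(4))
```

```text
far (array([ 0.47829507, -0.18069045,  0.10116866]), np.float64(0.0004406815527015837))
0.098 pred px 62.52026605785801 meas 63.5 [ 0.4781 -0.1812  0.098 ]
0.109 pred px 64.56345582454533 meas 63.5 [ 0.4792 -0.18    0.109 ]
0.098 pred px 93.93003507478144 meas 95 [ 0.4773 -0.1813  0.098 ]
0.109 pred px 98.95559309532484 meas 95 [ 0.4804 -0.1786  0.109 ]
mid (array([ 0.40699208, -0.23609764,  0.08217126]), np.float64(0.0004241006700221536))
0.098 pred px 58.22426691805243 meas 57.5 [ 0.4117 -0.2321  0.098 ]
0.109 pred px 60.12706154515373 meas 57.5 [ 0.4148 -0.2292  0.109 ]
0.098 pred px 85.19453905928965 meas 81 [ 0.4159 -0.2287  0.098 ]
0.109 pred px 89.75272003659946 meas 81 [ 0.4221 -0.2237  0.109 ]
```

Emit:
move_arm(commands=[[[-0.1,0,2,0,0,0,8.5],[0,0,2.5,0,0,0,8.5],[0,0,2.5,0,0,0,8.5],[0,0,2.5,0,0,0,8.5],[0,0,1.7,0,0,0,8.5],[0,0,0.7,0,0,0,8.5],[0,0,0,0,0,0,8.5],[0,0,0,0,0,0,8.5]]])

```text
time_s: 11.15
tcp_pos: [0.4783, -0.18, 0.071]
tool_rot: [3.14, -0.001, 0.673]
ft_force: [0.1, -0.4, -0.6]
opening: 0.0852
gripper_force: 0.0
```

Emit:
move_arm(commands=[[[0,0,0,0,0,0,5.5],[0,0,0,0,0,0,5.5],[0,0,0,0,0,0,5.5],[0,0,0,0,0,0,5.5],[0,0,0,0,0,0,5.5],[0,0,0,0,0,0,5.5]]])

```text
time_s: 11.9
tcp_pos: [0.4786, -0.1803, 0.0713]
tool_rot: [3.139, -0.001, 0.673]
ft_force: [0.5, -1.1, 6.8]
opening: 0.0596
gripper_force: 64.3
```

Run:
```python
from h import *
s=manip.snapshot("scene");np.savez("s5.npz",**s)
c=s["img"][200:310,280:350];cv2.imwrite("pics/s5.png",cv2.resize(c,None,fx=5,fy=5,interpolation=cv2.INTER_CUBIC)[:,:,::-1])
plan(.4785,-.18,.13,38.6)
```

```text
t 11.95 tcp [ 0.4786 -0.1803  0.0713] rpy [ 1.7985e+02 -6.0000e-02  3.8580e+01] F [-0.  -0.4  6.2] open 0.0598 q [-0.5   0.21  2.   -0.    0.93  0.4 ]
rot first: rz -0.0 deg; then shift cm tx 0.01 ty -0.03 tz -5.87 |5.9|
```

View pics/s5.png

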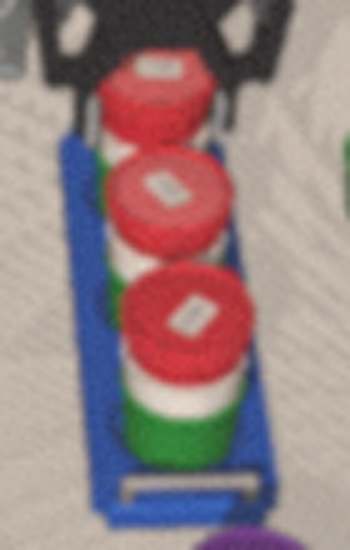

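Emit:
move_arm(commands=[[[0,0,-1,0,0,0,5.5],[0,0,-3,0,0,0,5.5],[0,0,-4,0,0,0,5.5],[0,0,-3,0,0,-10.4,5.5],[0,0,0,0,0,-10.4,5.5],[0,0,0,0,0,-10.4,5.5],[0,0,0,0,0,-10.4,5.5],[0,0,0,0,0,-10.3,5.5],[0,0,0,0,0,-10.3,5.5],[0,0,0,0,0,-10.3,5.5],[0,0,0,0,0,-10.2,5.5],[0,0,0,0,0,0,5.5]]])

```text
time_s: 13.45
tcp_pos: [0.4768, -0.1792, 0.1797]
tool_rot: [-3.141, -0.001, 2.115]
ft_force: [1.0, 0.1, -0.8]
opening: 0.0601
gripper_force: 64.5
```

Run:
```python
from h import *
plan(.549,.009,.12,121.3)
```

```text
t 13.45 tcp [ 0.4768 -0.1792  0.1797] rpy [-1.7996e+02 -7.0000e-02  1.2117e+02] F [ 1.   0.1 -0.8] open 0.0601 q [-0.5   0.05  1.94  0.    1.15 -1.04]
rot first: rz -0.1 deg; then shift cm tx 12.33 ty 15.94 tz 5.97 |21.0|
```

Emit:
move_arm(commands=[[[2.5,3.2,0,0,0,0,5.5],[3,4,0,0,0,0,5.5],[3,4,0,0,0,0,5.5],[2.3,3,0,0,0,0,5.5],[1.5,1.7,2,0,0,0,5.5],[0,0,2.5,0,0,0,5.5],[0,0,1.5,0,0,0,5.5],[0,0,0,0,0,0,5.5],[0,0,0,0,0,0,5.5]]])

```text
time_s: 14.58
tcp_pos: [0.55, 0.0076, 0.1208]
tool_rot: [3.141, 0.001, 2.115]
ft_force: [1.2, 0.7, -0.7]
opening: 0.0598
gripper_force: 64.5
```

Run:
```python
from h import *
plan(.5495,.0092,.0795,121.3)
```

```text
t 14.57 tcp [0.55   0.0076 0.1208] rpy [1.7994e+02 5.0000e-02 1.2120e+02] F [ 1.2  0.7 -0.7] open 0.0598 q [-0.11  0.21  1.89 -0.    1.04 -0.66]
rot first: rz -0.1 deg; then shift cm tx 0.16 ty 0.04 tz 4.13 |4.1|
```

Emit:
move_arm(commands=[[[0.2,0,1,0,0,0,5.5],[0,0,1.2,0,0,0,5.5],[0,0,1,0,0,0,5.5],[0,0,0.5,0,0,0,5.5],[0,0,0.3,0,0,0,5.5],[0,0,0,0,0,0,5.5],[0,0,0,0,0,0,5.5]]])

```text
time_s: 15.45
tcp_pos: [0.5487, 0.0098, 0.0803]
tool_rot: [3.141, 0.0, 2.117]
ft_force: [0.1, -0.1, -1.4]
opening: 0.06
gripper_force: 64.5
```

Emit:
move_arm(commands=[[[0,0,0.1,0,0,0,5.5],[0,0,0,0,0,0,5.5],[0,0,0,0,0,0,8.5],[0,0,0,0,0,0,8.5],[0,0,0,0,0,0,8.5],[0,0,-1,0,0,0,8.5],[0,0,-3,0,0,0,8.5],[0,0,-4,0,0,0,8.5],[0,0,-4,0,0,0,8.5],[-1,0,-5,0,0,0,8.5],[0,0,0,0,0,0,8.5]]])

```text
time_s: 16.82
tcp_pos: [0.5575, 0.0004, 0.256]
tool_rot: [3.132, 0.008, 2.116]
ft_force: [0.2, -0.3, 1.0]
opening: 0.0849
gripper_force: 0.0
```

Run:
```python
from h import *
s=manip.snapshot("wrist");np.savez("w6.npz",**s)
cv2.imwrite("pics/w6.png",s["img"][:,:,::-1])
plan(.6075,-.1062,.2,121.3)
```

```text
t 16.88 tcp [0.5556 0.0008 0.2528] rpy [179.69   0.25 121.26] F [ 0.   0.1 -0.9] open 0.0847 q [-0.12  0.06  1.78  0.    1.29 -0.67]
rot first: rz -0.0 deg; then shift cm tx -11.84 ty -1.12 tz 5.28 |13.0|
```

View pics/w6.png

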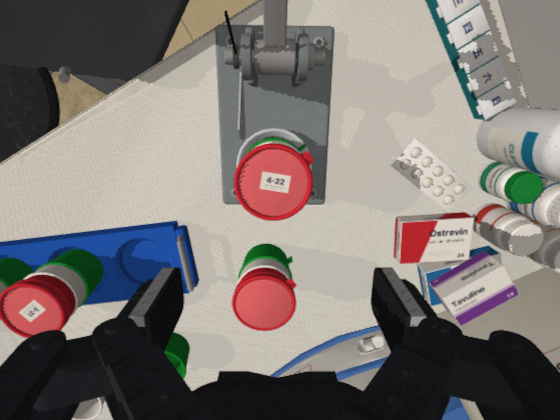

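Run:
```python
from h import *
W=dict(np.load("w6.npz"))
print("pocket",atz(W,150,261,.018),atz(W,150,261,.01),"openlid",atz(W,274,182,.115),"done",atz(W,264,299,.092))
```

```text
pocket [ 0.48217648 -0.17218143  0.018     ] [ 0.48147307 -0.17747429  0.01      ] openlid [0.54807797 0.01173209 0.115     ] done [ 0.60564904 -0.10302622  0.092     ]
```

Emit:
move_arm(commands=[[[-3.5,-0.3,0,0,0,0,8.5],[-4,-0.4,0,0,0,0,8.5],[-3,-0.3,2,0,0,0,8.5],[-1.3,-0.1,3.2,0,0,0,8.5],[0,0,0,0,0,0,8.5],[0,0,0,0,0,0,8.5],[0,0,0,0,0,0,8.5]]])

```text
time_s: 17.75
tcp_pos: [0.6061, -0.1047, 0.1986]
tool_rot: [3.14, 0.002, 2.118]
ft_force: [0.2, 1.0, 0.8]
opening: 0.0851
gripper_force: 0.0
```

Run:
```python
from h import *
plan(.6075,-.1062,.067,121.3)
```

```text
t 17.75 tcp [ 0.6061 -0.1047  0.1986] rpy [1.7991e+02 9.0000e-02 1.2133e+02] F [0.2 1.  0.8] open 0.0851 q [-0.29  0.24  1.68  0.    1.21 -0.83]
rot first: rz 0.0 deg; then shift cm tx -0.20 ty 0.05 tz 13.16 |13.2|
```

Emit:
move_arm(commands=[[[-0.1,0,2.5,0,0,0,8.5],[0,0,3,0,0,0,8.5],[0,0,3,0,0,0,8.5],[0,0,2.7,0,0,0,8.5],[0,0,1.5,0,0,0,8.5],[0,0,0.4,0,0,0,8.5],[0,0,0,0,0,0,8.5],[0,0,0,0,0,0,5.5],[0,0,0,0,0,0,5.5],[0,0,0,0,0,0,5.5],[0,0,0,0,0,0,5.5],[0,0,0,0,0,0,5.5]]])

```text
time_s: 19.25
tcp_pos: [0.6077, -0.1066, 0.0679]
tool_rot: [3.139, 0.003, 2.117]
ft_force: [0.7, 0.6, 6.2]
opening: 0.0618
gripper_force: 65.3
```

Emit:
move_arm(commands=[[[0,0,0,0,0,0,5.5],[0,0,-1,0,0,0,5.5],[0,0,-3,0,0,0,5.5],[0,0,-4,0,0,0,5.5],[0,0,-3,0,0,10.4,5.5],[0,0,0,0,0,10.4,5.5],[0,0,0,0,0,10.4,5.5],[0,0,0,0,0,10.4,5.5],[0,0,0,0,0,10.3,5.5],[0,0,0,0,0,10.3,5.5],[0,0,0,0,0,10.3,5.5],[0,0,0,0,0,10.2,5.5]]])

```text
time_s: 20.75
tcp_pos: [0.6053, -0.106, 0.1757]
tool_rot: [-3.14, 0.001, 0.667]
ft_force: [0.4, -0.2, -0.6]
opening: 0.0623
gripper_force: 65.3
```

Run:
```python
from h import *
plan(.479,-.179,.18,38.6)
```

```text
t 20.75 tcp [ 0.6053 -0.106   0.1757] rpy [-1.7993e+02  5.0000e-02  3.8240e+01] F [ 0.4 -0.2 -0.6] open 0.0623 q [-0.29  0.27  1.7  -0.    1.18  0.62]
rot first: rz -0.4 deg; then shift cm tx -14.42 ty -2.18 tz -0.43 |14.6|
```

Emit:
move_arm(commands=[[[-3,-0.5,0,0,0,0,5.5],[-4,-0.6,0,0,0,0,5.5],[-4,-0.6,0,0,0,0,5.5],[-2.4,-0.4,1,0,0,0,5.5],[-1,-0.1,2,0,0,0,5.5],[0,0,2.5,0,0,0,5.5],[0,0,1,0,0,0,5.5],[0,0,0,0,0,0,5.5],[0,0,0,0,0,0,5.5]]])

```text
time_s: 21.88
tcp_pos: [0.4805, -0.179, 0.112]
tool_rot: [3.14, -0.001, 0.674]
ft_force: [-0.3, 0.4, -0.3]
opening: 0.062
gripper_force: 65.3
```

Run:
```python
from h import *
plan(.479,-.179,.0745,38.6)
```

```text
t 21.88 tcp [ 0.4805 -0.179   0.112 ] rpy [ 1.7991e+02 -4.0000e-02  3.8600e+01] F [-0.3  0.4 -0.3] open 0.062 q [-0.49  0.15  1.98  0.    1.01  0.4 ]
rot first: rz -0.0 deg; then shift cm tx -0.12 ty -0.10 tz 3.75 |3.8|
```

Emit:
move_arm(commands=[[[-0.1,-0.1,1,0,0,0,5.5],[0,0,1.2,0,0,0,5.5],[0,0,1,0,0,0,5.5],[0,0,0.5,0,0,0,5.5],[0,0,0,0,0,0,5.5],[0,0,0,0,0,0,5.5]]])

```text
time_s: 22.62
tcp_pos: [0.478, -0.1783, 0.0739]
tool_rot: [-3.14, 0.0, 0.673]
ft_force: [-1.6, 0.7, 1.8]
opening: 0.0616
gripper_force: 65.5
```

Emit:
move_arm(commands=[[[0,0,0,0,0,0,8.5],[0,0,0,0,0,0,8.5],[0,0,0,0,0,0,8.5],[0,0,-1,0,0,0,8.5],[0,0,-3,0,0,0,8.5],[0,0,-4,0,0,0,8.5],[0,0,-4,0,0,0,8.5],[0,0,-4,0,0,0,8.5],[0,0,-4,0,0,0,8.5],[0,0,-4,0,0,0,8.5],[0,0,0,0,0,0,8.5],[0,0,0,0,0,0,8.5]]])

```text
time_s: 24.12
tcp_pos: [0.4779, -0.1784, 0.3137]
tool_rot: [-3.141, 0.0, 0.673]
ft_force: [-0.3, -0.7, 0.5]
opening: 0.0851
gripper_force: 0.0
```

Run:
```python
from h import *
s=manip.snapshot("wrist");np.savez("w7.npz",**s);W=s
def red(s,z):
    im=cv2.GaussianBlur(s["img"],(3,3),0).astype(int);m=((im[...,0]>120)&(im[...,0]>im[...,1]*1.6)&(im[...,0]>1.3*im[...,2])).astype(np.uint8)
    n,l,st,c=cv2.connectedComponentsWithStats(m)
    for i in range(1,n):
        if st[i,4]>800: print(st[i],c[i].round(1),atz(s,*c[i],z).round(4))
red(s,.098)
print("expected mid,far,near lids px",[proj(s,[x,y,.098]).round(0) for x,y in((.412,-.2315),(.4785,-.179),(.3455,-.284))])
a=np.radians(121.2);ux=np.array([np.cos(a),np.sin(a)]);n0=np.array([.549,.0093])
for th in (0,.3,.6,.9,1.2,1.5,1.87):
    d=np.array([np.sin(.3-th),np.cos(.3-th)]);u=np.array([d[1],-d[0]])
    g=np.array([.1,.105])+.175*d+.03*u; print(th,(n0+g[0]*ux).round(4),g.round(4))
plan(.455,.163,.40,121.2)
```

```text
[ 122    0   73   32 1686] [161.2  12.9] [0.5319 0.0018 0.098 ]
[ 248  150   61   61 2963] [278.3 180.1] [ 0.4767 -0.1801  0.098 ]
[ 250  226   57   56 2132] [278.1 252.1] [ 0.4111 -0.2324  0.098 ]
[ 252  293   53   47 1757] [278.3 315.3] [ 0.3453 -0.2855  0.098 ]
expected mid,far,near lids px [array([278., 251.]), array([279., 178.]), array([277., 315.])]
0 [0.4556 0.1636] [0.1804 0.2633]
0.3 [0.4817 0.1205] [0.13 0.28]
0.6 [0.5091 0.0751] [0.0769 0.281 ]
0.9 [0.5356 0.0315] [0.0259 0.2664]
1.2 [ 0.5585 -0.0065] [-0.0184  0.2373]
1.5 [ 0.5761 -0.0354] [-0.0522  0.1964]
1.87 [ 0.5878 -0.0548] [-0.075   0.1351]
t 24.18 tcp [ 0.4775 -0.1782  0.3127] rpy [-1.7988e+02  5.0000e-02  3.8580e+01] F [-0.9  1.  -0.7] open 0.0851 q [-0.49 -0.08  1.81  0.    1.41  0.4 ]
rot first: rz -82.6 deg; then shift cm tx 30.35 ty 15.75 tz -8.73 |35.3|
```

Emit:
move_arm(commands=[[[0,0,-1,0,0,-10.4,8.5],[0,0,-2,0,0,-10.4,8.5],[0,0,-2,0,0,-10.4,8.5],[0,0,-1,0,0,-10.3,8.5],[0,0,0,0,0,-10.3,8.5],[0,0,0,0,0,-10.3,8.5],[0,0,0,0,0,-10.3,8.5],[0,0,0,0,0,-10.2,8.5],[4,2.3,0,0,0,0,8.5],[5,2.5,0,0,0,0,8.5],[5,2.5,0,0,0,0,8.5],[5,2.5,0,0,0,0,8.5]]])

```text
time_s: 25.68
tcp_pos: [0.4626, 0.0363, 0.3718]
tool_rot: [-3.139, -0.002, 2.114]
ft_force: [0.3, 0.6, -0.5]
opening: 0.085
gripper_force: 0.0
```

Emit:
move_arm(commands=[[[5,2.5,0,0,0,0,8.5],[4,2.2,0,0,0,0,8.5],[2.4,1.2,0,0,0,0,8.5],[0,0,0,0,0,0,8.5],[0,0,0,0,0,0,8.5],[0,0,0,0,0,0,8.5]]])

```text
time_s: 26.42
tcp_pos: [0.4553, 0.1617, 0.3734]
tool_rot: [-3.14, 0.0, 2.113]
ft_force: [-0.0, -0.0, 1.0]
opening: 0.0853
gripper_force: 0.0
```

Run:
```python
from h import *
s=manip.snapshot("wrist");np.savez("w8.npz",**s);cv2.imwrite("pics/w8.png",s["img"][:,:,::-1])
plan(.4556,.1636,.263,121.2)
p=proj(s,[.4556,.1636,.263]);print("grip px",p)
# dark mask columns near grip
g=s["img"].max(axis=2)
for r in range(int(p[1])-80,min(int(p[1])+90,419),15):
    d=np.where(g[r,190:370]<60)[0]+190; print(r,d.min() if len(d) else None,d.max() if len(d) else None,len(d))
print([proj(s,q).round(0) for q in ([.549,.0093,.115],)])
```

```text
t 26.48 tcp [0.4553 0.1617 0.3737] rpy [-179.96    0.    121.08] F [ 0.8  0.9 -0.2] open 0.0847 q [ 0.2  -0.17  1.78 -0.    1.53 -0.35]
rot first: rz -0.1 deg; then shift cm tx 0.15 ty 0.12 tz 11.07 |11.1|
grip px [280.26957155 209.72533232]
129 None None 0
144 None None 0
159 None None 0
174 None None 0
189 None None 0
204 267 299 33
219 265 300 36
234 255 289 7
249 268 295 28
264 None None 0
279 None None 0
294 None None 0
[array([279., 302.])]
```

Emit:
move_arm(commands=[[[0.1,0.1,2,0,0,0,8.5],[0,0,2.5,0,0,0,8.5],[0,0,2.5,0,0,0,8.5],[0,0,2.5,0,0,0,8.5],[0,0,1.2,0,0,0,8.5],[0,0,0.2,0,0,0,8.5],[0,0,0,0,0,0,5],[0,0,0,0,0,0,2],[0,0,0,0,0,0,2],[0,0,0,0,0,0,2],[0,0,0,0,0,0,2],[0,0,0,0,0,0,2]]])

```text
time_s: 27.98
tcp_pos: [0.4577, 0.1652, 0.2664]
tool_rot: [3.135, 0.001, 2.115]
ft_force: [4.6, 2.3, -0.5]
opening: 0.024
gripper_force: 58.7
```

Emit:
move_arm(commands=[[[0,0,0,0,0,0,2],[0,0,0,0,0,0,2],[0,0,0,0,0,0,2]]])

```text
time_s: 28.35
tcp_pos: [0.4577, 0.1651, 0.2665]
tool_rot: [3.135, 0.001, 2.115]
ft_force: [5.1, 3.2, -0.2]
opening: 0.024
gripper_force: 58.7
```

Run:
```python
from h import *
plan(.4556,.1636,.263,121.2)
a=np.radians(121.2)
G=[]
for th in np.linspace(0,1.95,14):
    d=np.array([np.sin(.3-th),np.cos(.3-th)]);u=np.array([d[1],-d[0]]);G.append(np.array([.1,.105])+.175*d+.03*u)
    print(round(th,2),G[-1].round(4), "step tx,tz",(100*(G[-1]-G[-2])*[1,-1]).round(2) if len(G)>1 else "")
```

```text
t 28.35 tcp [0.4577 0.1651 0.2665] rpy [1.7961e+02 5.0000e-02 1.2117e+02] F [ 5.1  3.2 -0.2] open 0.024 q [ 0.2  -0.1   1.92  0.    1.32 -0.34]
rot first: rz -0.0 deg; then shift cm tx -0.02 ty -0.26 tz 0.35 |0.4|
0.0 [0.1804 0.2633] step tx,tz 
0.15 [0.1558 0.2736] step tx,tz [-2.46 -1.02]
0.3 [0.13 0.28] step tx,tz [-2.58 -0.64]
0.45 [0.1035 0.2825] step tx,tz [-2.65 -0.25]
0.6 [0.0769 0.281 ] step tx,tz [-2.66  0.15]
0.75 [0.0509 0.2756] step tx,tz [-2.6   0.54]
0.9 [0.0259 0.2664] step tx,tz [-2.49  0.93]
1.05 [0.0027 0.2535] step tx,tz [-2.33  1.29]
1.2 [-0.0184  0.2373] step tx,tz [-2.11  1.62]
1.35 [-0.0369  0.2181] step tx,tz [-1.84  1.92]
1.5 [-0.0522  0.1964] step tx,tz [-1.54  2.17]
1.65 [-0.0642  0.1726] step tx,tz [-1.19  2.38]
1.8 [-0.0724  0.1473] step tx,tz [-0.83  2.53]
1.95 [-0.0768  0.1211] step tx,tz [-0.44  2.62]
```

Emit:
move_arm(commands=[[[-1.2,0.1,-0.5,0,0,0,2],[-1.25,0.1,-0.5,0,0,0,2],[-1.3,0,-0.3,0,0,0,2],[-1.3,0,-0.3,0,0,0,2],[-2.6,0,-0.3,0,0,0,2],[-2.7,0,0.2,0,0,0,2],[-2.6,0,0.5,0,0,0,2],[-1.2,0,0.4,0,0,0,2],[-1.2,0,0.5,0,0,0,2],[0,0,0,0,0,0,2],[0,0,0,0,0,0,2]]])

```text
time_s: 29.72
tcp_pos: [0.5376, 0.0312, 0.2708]
tool_rot: [-3.141, 0.005, 2.114]
ft_force: [-3.4, -2.0, 9.2]
opening: 0.024
gripper_force: 58.2
```

```bash
cat >> h.py <<'E'
def lev(th_t):
    st=manip.read_state();p=st["tcp_pos"];a=np.radians(121.2);ux=np.array([np.cos(a),np.sin(a)]);uy=np.array([-ux[1],ux[0]])
    q=p[:2]-[.549,.0093];x,y=q@ux,q@uy;z=p[2]
    th=.3-(np.arctan2(x-.1,z-.105)-np.arctan2(.03,.175))
    print("t",st["time_s"],"press xyz",round(x,4),round(y,4),round(z,4),"theta",round(th,3),"R",np.hypot(x-.1,z-.105),"F",st["ft_force"].round(1),"open",st["opening"],"yaw",np.degrees(st["tool_rot"]))
    d=np.array([np.sin(.3-th_t),np.cos(.3-th_t)]);u=np.array([d[1],-d[0]]);g=np.array([.1,.105])+.175*d+.03*u
    print("to go tx %.2f tz %.2f"%(100*(g[0]-x),-100*(g[1]-z)))
E
python3 -c "
from h import *
lev(1.35)"
```

```text
t 29.725 press xyz 0.0246 -0.0016 0.2708 theta 0.896 R 0.18211381166662374 F [-3.4 -2.   9.2] open 0.023986279348997407 yaw [-179.9725236    0.2691064  121.1234671]
to go tx -6.15 tz 5.27
```

Emit:
move_arm(commands=[[[-1.2,-0.1,0.4,0,0,0,2],[-1.2,0,0.6,0,0,0,2],[-1.1,0,0.8,0,0,0,2],[-1.1,0,0.9,0,0,0,2],[-0.95,0,0.95,0,0,0,2],[-0.95,0,1,0,0,0,2],[-0.8,0,1.1,0,0,0,2],[-0.8,0,1.1,0,0,0,2],[0,0,0,0,0,0,2],[0,0,0,0,0,0,2]]])

```text
time_s: 30.98
tcp_pos: [0.5806, -0.0409, 0.2027]
tool_rot: [3.141, 0.011, 2.114]
ft_force: [1.3, -7.9, 9.3]
opening: 0.024
gripper_force: 59.9
```

```bash
python3 -c "
from h import *
lev(1.70)"
```

```text
t 30.975 press xyz -0.0593 -0.001 0.2027 theta 1.49 R 0.18688024919019308 F [ 1.3 -7.9  9.3] open 0.02397064212053596 yaw [179.94180582   0.61229029 121.14304022]
to go tx -0.81 tz 3.84
```

```bash
python3 -c "
import numpy as np
from scipy.optimize import least_squares
P=np.array([[.1806,.2665],[.0246,.2708],[-.0593,.2027]])
A=np.c_[2*P,np.ones(3)];s=np.linalg.solve(A,(P**2).sum(1));c=s[:2];print(c,np.sqrt(s[2]+c@c))
c=np.array([c[0],.105])
for c in (s[:2],np.array([.0955,.105])):
  a=np.arctan2(P[:,0]-c[0],P[:,1]-c[1]);print(c,a[0]-a,np.hypot(*(P-c).T))
"
```

```text
[0.09780995 0.09487158] 0.19055315512808693
[0.09780995 0.09487158] [0.         0.84379011 1.41875979] [0.19055316 0.19055316 0.19055316]
[0.0955 0.105 ] [0.         0.88905348 1.49275877] [0.18254934 0.18032318 0.18305281]
```

Emit:
move_arm(commands=[[[-0.5,0,0.3,0,0,0,2],[-0.4,0,0.7,0,0,0,2],[-0.4,0,0.7,0,0,0,2],[-0.4,0,0.8,0,0,0,2],[-0.3,0,0.8,0,0,0,2],[-0.3,0,0.8,0,0,0,2],[0,0,0,0,0,0,2],[0,0,0,0,0,0,2]]])

```text
time_s: 31.98
tcp_pos: [0.5918, -0.0599, 0.1607]
tool_rot: [3.141, 0.008, 2.115]
ft_force: [-0.2, -5.7, 6.2]
opening: 0.024
gripper_force: 62.5
```

```bash
python3 -c "
from h import *
lev(1.87)"
```

```text
t 31.975 press xyz -0.0814 -0.0008 0.1607 theta 1.743 R 0.1897394871103758 F [-0.2 -5.7  6.2] open 0.02398017878534856 yaw [179.97907861   0.47649761 121.15899074]
to go tx 0.64 tz 2.56
```

Emit:
move_arm(commands=[[[-0.2,0,0.5,0,0,0,2],[-0.15,0,0.5,0,0,0,2],[-0.1,0,0.5,0,0,0,2],[-0.1,0,0.5,0,0,0,2],[0,0,0.3,0,0,0,2],[0,0,0,0,0,0,2],[0,0,0,0,0,0,2]]])

```text
time_s: 32.85
tcp_pos: [0.5954, -0.0657, 0.1382]
tool_rot: [3.141, 0.011, 2.115]
ft_force: [0.0, -8.8, 6.2]
opening: 0.0241
gripper_force: 63.8
```

```bash
python3 -c "
from h import *
lev(1.87)"
```

```text
t 32.85 press xyz -0.0882 -0.0008 0.1382 theta 1.866 R 0.19108606654031166 F [ 0.  -8.8  6.2] open 0.024052873161851417 yaw [179.95720813   0.61925211 121.1631309 ]
to go tx 1.32 tz 0.31
```

Run:
```python
from h import *
s=manip.snapshot("scene");np.savez("s9.npz",**s);s0=dict(np.load("scene0.npz"))
cv2.imwrite("pics/s9.png",s["img"][:,:,::-1])
a=np.radians(121.2);ux=np.array([np.cos(a),np.sin(a)])
D=np.abs(s["img"].astype(int)-s0["img"]).max(2)
for S in (66,72,78,100,122,130,138,146,160,175):
    row=[];rgb=[]
    for z in range(60,156,6):
        xy=np.array([.549,.0093])+(.0965-S/1000)*ux
        u,v=proj(s,[*xy,z/1000]);u,v=int(round(u)),int(round(v));row.append(int(s["img"][v,u].mean()));rgb.append(int(D[v,u]))
    print(S,(u,v),row,rgb)
```

```text
66 (257, 162) [141, 156, 157, 155, 144, 136, 132, 131, 128, 139, 155, 164, 159, 151, 157, 117] [38, 42, 52, 48, 59, 70, 74, 66, 73, 67, 52, 41, 48, 56, 52, 73]
72 (260, 162) [148, 137, 111, 99, 96, 98, 99, 110, 110, 110, 131, 166, 167, 150, 150, 126] [28, 45, 67, 77, 62, 36, 41, 56, 45, 56, 83, 41, 39, 59, 57, 82]
78 (262, 163) [182, 130, 91, 87, 99, 105, 114, 120, 117, 118, 102, 141, 153, 146, 155, 134] [40, 65, 40, 44, 38, 49, 52, 47, 44, 42, 66, 67, 54, 63, 51, 77]
100 (269, 163) [155, 96, 92, 96, 106, 122, 100, 66, 48, 77, 97, 135, 142, 134, 137, 127] [42, 40, 52, 55, 43, 48, 87, 145, 182, 143, 114, 79, 75, 77, 75, 83]
122 (277, 163) [132, 130, 103, 86, 81, 89, 100, 114, 104, 90, 77, 108, 115, 127, 139, 128] [57, 67, 45, 53, 52, 67, 62, 52, 63, 81, 94, 93, 107, 103, 79, 87]
130 (280, 164) [95, 119, 140, 131, 104, 103, 128, 120, 115, 122, 141, 128, 114, 128, 141, 131] [48, 44, 41, 30, 49, 50, 45, 56, 64, 56, 52, 98, 115, 95, 82, 94]
138 (283, 164) [122, 162, 159, 161, 157, 159, 161, 159, 157, 158, 144, 136, 118, 94, 65, 60] [31, 43, 49, 44, 47, 47, 43, 33, 45, 46, 72, 97, 113, 131, 166, 161]
146 (285, 164) [130, 159, 160, 159, 159, 160, 161, 161, 158, 160, 157, 155, 127, 73, 45, 53] [35, 50, 47, 48, 48, 47, 48, 47, 50, 49, 57, 63, 106, 166, 191, 179]
160 (290, 164) [173, 174, 175, 172, 165, 159, 160, 158, 160, 165, 169, 161, 157, 135, 40, 55] [48, 50, 43, 39, 45, 48, 46, 51, 47, 47, 49, 44, 54, 81, 194, 178]
175 (296, 164) [162, 174, 175, 178, 173, 173, 174, 172, 160, 149, 154, 162, 146, 89, 43, 47] [52, 47, 47, 46, 52, 50, 47, 48, 47, 46, 53, 52, 62, 114, 165, 168]
```

Run:
```python
from h import *
s0=dict(np.load("scene0.npz"));s=dict(np.load("s9.npz"));T=dict(np.load("top0.npz"))
a=np.radians(121.2);ux=np.array([np.cos(a),np.sin(a)]);N=np.array([.549,.0093])
def W(th,al,up,px=.1,y=0):
    d=np.array([np.sin(.3-th),np.cos(.3-th)]);u=np.array([d[1],-d[0]]);g=np.array([px,.105])+al*d+up*u
    return [*(N+g[0]*ux),g[1]]
def prof(s,th,al,rng):
    return [int(s["img"][tuple(np.round(proj(s,W(th,al,u/1000))).astype(int)[::-1])].mean()) for u in rng]
r=range(-10,72,4)
print("u",list(r))
print("rest grip px",proj(s0,W(0,.175,.03)))
for al in (.145,.155,.165,.175,.19): print("rest",al,prof(s0,0,al,r))
for al in (.145,.15,.155,.16,.165,.17): print("now(1.87 frame)",al,prof(s,1.87,al,r))
# rest grip in top image
print("top rest grip px",proj(T,W(0,.175,.03)),proj(T,W(0,.139,.03)),proj(T,W(0,.211,.03)))
g=T["img"].max(2)[150:195,140:215];m=(g<50).astype(np.uint8)
n,l,st,c=cv2.connectedComponentsWithStats(m)
print([(st[i].tolist(),(c[i]+[140,150]).round(1)) for i in range(1,n) if st[i,4]>30])
```

```text
u [-10, -6, -2, 2, 6, 10, 14, 18, 22, 26, 30, 34, 38, 42, 46, 50, 54, 58, 62, 66, 70]
rest grip px [202.45080025 124.94038312]
rest 0.145 [215, 217, 216, 216, 213, 179, 106, 28, 34, 42, 39, 92, 190, 220, 211, 173, 42, 45, 43, 42, 50]
rest 0.155 [213, 216, 214, 214, 214, 172, 38, 31, 37, 33, 35, 65, 207, 197, 143, 39, 44, 47, 45, 46, 46]
rest 0.165 [216, 215, 217, 214, 215, 189, 61, 29, 38, 36, 32, 60, 126, 77, 47, 46, 45, 45, 45, 47, 43]
rest 0.175 [216, 214, 214, 216, 217, 166, 62, 35, 37, 33, 35, 39, 45, 42, 45, 47, 46, 47, 48, 45, 43]
rest 0.19 [217, 217, 214, 215, 216, 128, 62, 29, 40, 44, 51, 46, 46, 46, 44, 44, 46, 46, 45, 41, 42]
now(1.87 frame) 0.145 [162, 157, 164, 156, 159, 159, 161, 147, 131, 123, 106, 79, 49, 43, 49, 43, 48, 82, 124, 156, 106]
now(1.87 frame) 0.15 [161, 158, 161, 158, 161, 160, 154, 157, 145, 127, 111, 73, 45, 45, 49, 46, 47, 68, 122, 157, 151]
now(1.87 frame) 0.155 [158, 157, 160, 159, 157, 157, 161, 158, 160, 144, 117, 72, 48, 43, 48, 51, 43, 67, 126, 166, 166]
now(1.87 frame) 0.16 [162, 159, 158, 158, 159, 159, 163, 157, 156, 158, 130, 75, 43, 45, 53, 55, 44, 66, 120, 167, 174]
now(1.87 frame) 0.165 [159, 160, 161, 160, 162, 170, 167, 162, 161, 164, 129, 77, 43, 41, 49, 57, 51, 65, 123, 161, 164]
now(1.87 frame) 0.17 [166, 166, 164, 166, 165, 168, 165, 163, 163, 161, 157, 75, 42, 46, 52, 52, 52, 56, 104, 154, 167]
top rest grip px [165.81869679 173.86109577] [173.68568681 174.31378193] [157.46279069 173.38027616]
[([46, 9, 13, 14, 116], array([192.4, 165.7])), ([14, 16, 24, 12, 212], array([165.7, 171.5]))]
```

```bash
cat > c.py <<'E'
from h import *
def cls(s,u):
    im=s["img"][165:215,u-1:u+2].astype(int).mean(1);o=""
    for r,g,b in im: o+="R" if r>1.5*g else "G" if g>1.25*r else "W" if min(r,g,b)>120 else "."
    return o
if __name__=="__main__":
    a=dict(np.load("scene0.npz"));b=dict(np.load("s9.npz"))
    for u in (266,270,274): print(u,cls(a,u),"|",cls(b,u))
E
python3 c.py
```

```text
266 WWWWWRRRRRRRRRRRRRRRRRRWWWWWWGGGGGGGGGGWWWWWWWWWWW | WWWW.......RRRRRRRRRRRRWWWWWWGGGGGGGGGG.WWW....WWW
270 WWWWWRRRRRRRRRRRRRRRRRRWWWWWWWGGGGGGGGGGWWWWWWWWWW | WWWWWW......RRRRRRRRRRRWWWWWW.GGGGGGGGGGWWWW....WW
274 WWWWWRRRRRRRRRRRRRRRRRRWWWWWWGGGGGGGGGGWWWWWWWWWWW | WW.........RRRRRRRRRRRRWWWWW.GGGGGGGGGG.WWW.....WW
```

Run:
```python
from h import *
s=dict(np.load("scene0.npz"));cam=np.linalg.inv(s["camera_from_world"])[:2,3]
N=np.array([.549,.0093]);v=cam-N;v/=np.linalg.norm(v)
print("back rim of done top",proj(s,[*(N-.033*v),.106]),"centre",proj(s,[*N,.106]))
print("done red/white z .014+?",[ (z,proj(s,[*(N+.031*v),.014+z/1000])[1].round(1)) for z in (25,30,35,40,45,50,55,60,65,70,79)])
for z in (.095,.104,.11,.116): print("foot front bottom",z,proj(s,[*(N+.0185*v),z]))
b=dict(np.load("s9.npz"))
for n,q in(("old",s),("now",b)):
    for u in (262,266,270,274,278): print(n,u,q["img"][165:190,u].mean(1).astype(int).tolist())
```

```text
back rim of done top [268.05996483 168.72681144] centre [268.02458217 175.37561588]
done red/white z .014+? [(25, np.float64(200.1)), (30, np.float64(198.8)), (35, np.float64(197.5)), (40, np.float64(196.1)), (45, np.float64(194.8)), (50, np.float64(193.4)), (55, np.float64(192.0)), (60, np.float64(190.7)), (65, np.float64(189.3)), (70, np.float64(187.9)), (79, np.float64(185.5))]
foot front bottom 0.095 [267.98792184 182.26450903]
foot front bottom 0.104 [268.00126302 179.75754771]
foot front bottom 0.11 [268.01021201 178.07593083]
foot front bottom 0.116 [268.01920527 176.38599509]
old 262 [206, 203, 201, 206, 199, 177, 161, 145, 144, 149, 153, 155, 151, 148, 137, 128, 120, 118, 112, 118, 147, 188, 208, 219, 222]
old 266 [203, 203, 203, 200, 177, 152, 140, 140, 147, 148, 154, 156, 155, 159, 162, 158, 148, 133, 127, 124, 124, 123, 162, 224, 238]
old 270 [202, 207, 209, 213, 185, 147, 133, 138, 144, 148, 152, 150, 155, 159, 159, 163, 154, 141, 132, 128, 119, 113, 139, 189, 222]
old 274 [218, 213, 209, 215, 202, 166, 138, 139, 139, 142, 147, 153, 154, 159, 159, 156, 145, 122, 121, 115, 116, 122, 162, 207, 222]
old 278 [212, 227, 232, 230, 224, 210, 183, 148, 135, 142, 145, 146, 151, 141, 135, 118, 106, 99, 99, 107, 139, 173, 183, 172, 164]
now 262 [155, 146, 157, 153, 141, 117, 102, 109, 118, 117, 120, 120, 120, 114, 105, 104, 99, 96, 87, 91, 98, 130, 168, 182, 187]
now 266 [129, 129, 126, 121, 120, 114, 85, 56, 40, 44, 40, 63, 93, 116, 120, 117, 114, 101, 102, 97, 95, 94, 118, 163, 189]
now 270 [127, 136, 135, 133, 133, 132, 117, 92, 80, 63, 52, 42, 64, 102, 120, 123, 121, 108, 97, 94, 95, 91, 114, 153, 186]
now 274 [145, 131, 110, 102, 90, 63, 42, 51, 49, 45, 47, 70, 100, 119, 120, 104, 96, 96, 91, 86, 83, 92, 127, 151, 168]
now 278 [138, 142, 133, 122, 118, 111, 118, 106, 95, 99, 110, 108, 107, 95, 88, 79, 78, 76, 78, 102, 120, 124, 117, 112, 110]
```

Emit:
move_arm(commands=[[[-0.1,0,0.3,0,0,0,2],[-0.1,0,0.3,0,0,0,2],[0,0,0.2,0,0,0,2],[0,0,0,0,0,0,2],[0,0,0,0,0,0,2]]])

```text
time_s: 33.52
tcp_pos: [0.5962, -0.0671, 0.1306]
tool_rot: [3.141, 0.01, 2.115]
ft_force: [-0.1, -6.5, 8.9]
opening: 0.0238
gripper_force: 64.1
```

```bash
cat > a.py <<'E'
from h import *
import sys
from c import cls
F=[];M=[]
for i in range(4):
    s=manip.snapshot("scene");st=manip.read_state();F.append(st["ft_force"]);M.append(st["torque"])
np.savez(sys.argv[1],**s)
a=np.radians(121.2);ux=np.array([np.cos(a),np.sin(a),0]);uy=np.array([-ux[1],ux[0],0])
F=np.mean(F,0);M=np.mean(M,0);print("Fx,y,z press",F@ux,F@uy,F[2],"My",M@uy)
lev(1.87)
N=np.array([.549,.0093]);r=range(10,70,4)
for al in (.146,.158,.17):
    o=[]
    for u in np.arange(14,70,1.):
        p=[*(N+(.1-al)*ux[:2]),.105+u/1000];o.append(cv2.remap(s["img"].mean(2).astype(np.float32),*[np.float32([[k]]) for k in proj(s,p)],cv2.INTER_LINEAR)[0,0])
    o=np.array(o);b=np.where(o<100)[0];print(al,"grip z edges mm",14+b.min(),14+b.max(),"mid",(28+b.min()+b.max())/2)
for u in (262,270): print(u,s["img"][165:190,u].mean(1).astype(int).tolist())
E
python3 a.py s10.npz
```

```text
Fx,y,z press -6.0081233116800625 4.560306048696069 8.681847595539601 My 0.4627133276451727
t 33.725 press xyz -0.0898 -0.0008 0.1306 theta 1.906 R 0.19153042054156286 F [-0.5 -7.3  8.4] open 0.023727837181696288 yaw [179.97365287   0.57298651 121.17875702]
to go tx 1.48 tz -0.45
0.146 grip z edges mm 27 53 mid 40.0
0.158 grip z edges mm 28 54 mid 41.0
0.17 grip z edges mm 28 55 mid 41.5
262 [153, 155, 148, 155, 152, 130, 101, 104, 112, 114, 118, 122, 122, 119, 111, 105, 96, 95, 103, 93, 103, 129, 171, 185, 187]
270 [123, 126, 133, 137, 137, 134, 135, 122, 98, 75, 55, 47, 54, 88, 111, 118, 111, 109, 107, 104, 88, 85, 112, 156, 182]
```

Emit:
move_arm(commands=[[[0,0,0.2,0,0,0,2],[0,0,0.2,0,0,0,2],[0,0,0,0,0,0,2],[0,0,0,0,0,0,2]]])

```text
time_s: 34.22
tcp_pos: [0.5966, -0.0677, 0.1271]
tool_rot: [3.141, 0.011, 2.115]
ft_force: [-0.4, -9.0, 8.9]
opening: 0.0242
gripper_force: 64.2
```

```bash
python3 a.py s11.npz
python3 - <<'E'
from h import *
# lever-bar pixel motion between s9,s10,s11: template shift of the grip patch and of the lid/foot patch
I=[cv2.cvtColor(np.load(f)["img"],cv2.COLOR_RGB2GRAY).astype(np.float32) for f in("s9.npz","s10.npz","s11.npz")]
for n,(x0,y0,x1,y1) in {"grip":(284,150,296,180),"knob/bar":(264,150,282,178),"lidfront":(256,178,282,196)}.items():
    for i in (1,2): print(n,i,cv2.phaseCorrelate(np.ascontiguousarray(I[0][y0:y1,x0:x1]),np.ascontiguousarray(I[i][y0:y1,x0:x1])))
E
```

```text
Fx,y,z press -7.322428503621004 5.088168980078058 9.56284630961583 My 0.6253975852636441
t 34.425 press xyz -0.0905 -0.0008 0.127 theta 1.925 R 0.19173081874412184 F [ 0.7 -9.1 10.3] open 0.023571273012051745 yaw [179.96413732   0.64631291 121.18148226]
to go tx 1.55 tz -0.81
0.146 grip z edges mm 26 49 mid 37.5
0.158 grip z edges mm 25 52 mid 38.5
0.17 grip z edges mm 25 53 mid 39.0
262 [139, 144, 143, 149, 150, 130, 104, 101, 111, 115, 123, 119, 124, 120, 113, 102, 97, 98, 98, 94, 99, 132, 166, 186, 186]
270 [127, 134, 137, 141, 135, 137, 142, 132, 115, 84, 61, 46, 55, 78, 104, 120, 110, 111, 107, 99, 92, 84, 113, 158, 180]
grip 1 ((0.19593490844398787, 0.4073266050149247), 0.7646507574452295)
grip 2 ((0.17615011481432497, 0.6014721681976329), 0.4757950497998132)
knob/bar 1 ((-0.07231647493975402, 0.3480053775869063), 1.018131251026083)
knob/bar 2 ((-0.2900176516094852, 0.1964218006034013), 1.0247539816079316)
lidfront 1 ((0.46314568825657787, 0.021828073334031473), 1.1058659720322723)
lidfront 2 ((0.3906042255368636, -0.13698230591411686), 1.0813160835470192)
```

```bash
python3 -c "
from bench import manip
print(manip.finish_job())"
```

```text
the job is handed in; nothing more can be done
None
```

I swapped the two stacks, pressed the lid home, and handed the job in with the arm still holding the lever about level; the hand-in gave no verdict, and my lever-angle estimates ran from about 1.82 rad (camera) to 1.925 rad (tool position), all within the judged 1.80 to 1.94.

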